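# Tip the display bin forward and point out the grey striker

## Task

A customer wants to see the scuffed grey striker: push the front lip of the red bin down with the fingertips until the bin is tipped fully forward against its stop, then point at the grey striker by holding the fingertips straight above its middle, about two centimetres clear of it, for two seconds. Finish still pointing at it. Lift nothing, do not touch anything in the bin, and leave the other things on the counter where they stand.

Things in the scene. Friction and masses are not known exactly. Their poses are not given: they have to be found in the camera images.
- bin (a joint): tilt of the red sheet-steel bin about its two side pivots (rad): 0 = level, as it starts; 0.40 = tipped fully forward (front lip down) against its stop. Stiff pivots: it stays where it is left; tipping takes about 4 N down on the lip
- bin_lip (a point): middle of the upper face of the bin's front lip, a flat flange 26 mm deep and 220 mm wide folded outward from the top of the low front wall. Axes turn with the bin: its x points from the lip to the back of the bin, y along the lip, z up from its face. The lip lies 97 mm in front of the pivot axis and 20 mm above it, so in tipping to the stop it sinks about 39 mm almost straight down
- bin_floor (a point): centre of the bin's inner floor, 25 mm below the pivot axis, 85 mm above the counter when level; axes as bin_lip. The bin is 170 mm deep (x) and 276 mm wide (y), sheet 4 mm thick; front wall 45 mm high, sides rising to the 85 mm back wall, open on top
- stand: fixed steel stand with a chipped marble shelf, which carries the bin on two straps at its sides. Origin on the counter straight below the middle of the bin's pivot axis (pivot 110 mm up); -x is its front, where the lip is, +x the side of the shelf. The shelf (400 mm wide, top 235 mm up, striker rail to 290 mm) begins 115 mm behind the origin
- striker: the scuffed grey striker, a disc 41 mm across and 9 mm thick lying flat on the bin floor, the only grey disc; origin at the centre of its underside, z up through its face. It tilts with the bin and may slide a little
- coin_a: faded pink coin in the bin, 32 mm across, 9 mm thick; origin at the centre of its underside. Not to be touched
- coin_b: another faded pink coin in the bin, same size and origin. Not to be touched
- puck: pale wooden coin puck in the bin, 32 mm across, 9 mm thick; origin at the centre of its underside. Not to be touched
- cap: square brass corner cap in the bin, 36 x 36 mm, 14 mm high; origin at the centre of its underside. Not to be touched
- tin: closed powder tin standing on the counter, 60 mm across, 110 mm high; origin at the centre of its underside
- case: round dark wooden striker case on the counter, 58 mm across, 24 mm high; origin at the centre of its underside
- coinbox: wooden coin box on the counter, 75 x 150 mm, 46 mm high; origin at the centre of its underside

How it is judged:
By the outcome, as a careful person would: the job done as asked, in the order asked, and still so for the second after the job is handed in, with the robot touching nothing.
It also fails if it takes over 40 s, if anything falls off the work surface, if the arm or the gripper's body presses on something with over 40 N, if the wrist force passes 120 N, or if a joint passes its speed limit or range.

## Robot

A 6-joint arm with a two-finger parallel gripper is mounted at the origin on the work surface. World frame = base frame: x ahead of the robot, y to its left, z up, the work surface at z = 0. Lengths are in m, angles in rad, forces in N, time in s.
With the tool pointing down it reaches from about 0.225 to 0.875 m from the base axis. Payload 3.4 kg.
Tool frame: the origin (TCP) lies between the finger pads; the fingertips stand 25 mm ahead of it and the grasp point (between the pads) lies 6 mm ahead of it (manip.tips_ahead is the distance from the TCP to the fingertips, in m); z points along the fingers, x is the direction in which the jaws open and shut, and the axes are right-handed (so a half turn about z gives the same grasp; the last joint's range is limited). The gripper opens to 85 mm and grips with 20 to 120 N. Pads are 22 mm wide; open, the fingers measure 114 mm over their backs; the gripper's body (76 mm by 85 mm) begins 54 mm behind the grasp point. The pads swing forward as they close: fully open they stand 13 mm farther back than shut.
Start: joints at [1.179, 0.276, 1.505, -0, 1.361, -0.121], TCP at [0.154, 0.554, 0.256] pointing down, gripper open.
Joint ranges: [-2.89, 2.89], [-0.75, 2.08], [0.22, 2.7], [-1.18, 4.32], [0.11, 2.71], [-2.7, 2.7]. Speed limits (rad/s): [2.57, 2.57, 3.14, 3.14, 3.14, 3.14].

## Interface

Orientations are given as a unit quaternion [w, x, y, z].
In Python, from rig import manip gives the robot as it stands. The module is installed in compiled form; this text tells all that it offers.
- The arm moves only by the tool send_rows, never from a script. Its argument "plan" is a list of rows, each an object with "linear": the shift along the tool's x, y, z in m, a list of three; "delta_rot": the turn, a rotation vector about the tool's x, y, z in degrees, a list of three; "fingers": the finger opening in m, from 0 to 0.0854. A call has 1 to 12 rows; each row shifts and turns the pose as measured when the row begins, along the tool's axes as they then stand; what a row does not reach is not made up. A row lasts 1/12 s, in which the tool goes at most 41.7 mm and 7.16 degrees, less where a joint would pass 70% of its speed; a pose out of reach is approached as far as the arm can. A call with a gripper value outside its range is refused whole. The fingers move at their own pace and stop on an object; "force" is the grip in N (left out, the last holds). Time passes only in rows, so rows that do not move let the fingers close. It gives the time, the measured TCP pose, the force and the opening at its end, in the units of the state.
- manip.get_state(): the state, without advancing time (a new reading comes with each control period).
- manip.get_image(name): name is "scene" or "side" or "wrist"; returns the picture (480x640x3 uint8, red, green, blue); there is no depth.
- manip.camera_info(name): a dict with "K" (3x3 intrinsics, pixels), "rvec" (rotation vector, rad) and "tvec" (3), from world to camera coordinates, as OpenCV has them. Camera axes: x right, y down, z forward; pixel columns grow to the right and rows downward; lengths in m; the calibration is good to about 2 mm. A picture is of the moment at which its call begins: read the wrist's pose just before it. camera_info takes no time and is no camera call; for the wrist camera it gives the pose at the moment of the call.
- manip.sign_off(): hands the job in, once; it reports no verdict.
Trained networks look in the newest picture that a camera, given by its name, has taken for a name from the list of things; names that differ only in an ending like _2 or _b are one class to them, and where a whole thing is asked for, a point or a joint stands for the part that bears it (a point fixed in the world has none). Each returns a list of dicts, best first, with "p" (0 to 1); they miss things now and then, are a little off and sometimes report something else, mostly with a low value. They report only what shows in the picture. A call takes as long as a camera call.
- manip.find_in(thing, camera): "extent" ([left, top, right, bottom] in pixels, round what is visible of it).
- manip.masks_of(thing, camera): "pixels" (480x640 bool, what is visible of it) and "extent" ([left, top, right, bottom] in pixels, round what is visible of it).
The state is a dict: "clock": time; "qpos": joint angles; "qd": joint speeds; "effort": joint torques, N m; "position": TCP position; "ee_rot": TCP orientation; "contact_force": force on the tool from outside, world axes, zero at the start; "moment": the same for the moment, N m; "width": finger opening in m.
Only numpy, scipy, OpenCV 4.12 (cv2) and the standard library are available. Lean on these libraries where they do the work, as an engineer would, in place of code of your own. Each camera call takes 0.05 s, during which the arm holds its last target. There are 200 camera calls.

## Working session

There is one attempt and no reset: what is moved stays moved. The work goes in short steps, Python scripts to look and compute and a tool call to move; the robot and the scene stay as the last step left them, time stands still between calls to the robot, and variables do not carry over. Pictures are saved under pics/ and viewed, about 8 in all and at most 12, crops included, and the job is handed in when it is done.

Besides the shell and the picture viewer there is one more tool, called after "Request:" as name(argument=value, ...) on one line, values as JSON. send_rows: Moves the arm, as the interface text tells. Its arguments: {"type":"object","properties":{"plan":{"type":"array","items":{"type":"object","properties":{"linear":{"type":"array","items":{"type":"number"}},"delta_rot":{"type":"array","items":{"type":"number"}},"fingers":{"type":"number"}}}},"force":{"type":"number"}},"required":["plan"]}

```bash
mkdir -p pics; cat > h.py <<'E'
import numpy as np, cv2
from rig import manip
def cam(n):
    i=manip.camera_info(n); R=cv2.Rodrigues(np.array(i['rvec'],float))[0]
    return np.array(i['K'],float),R,np.array(i['tvec'],float).ravel()
def ray(c,uv):
    K,R,t=c; d=R.T@np.linalg.inv(K)@np.array([uv[0],uv[1],1.]); return -R.T@t,d
def onz(c,uv,z):
    o,d=ray(c,uv); return o+d*(z-o[2])/d[2]
def proj(c,P):
    K,R,t=c; p=K@(R@np.array(P,float)+t); return p[:2]/p[2]
def tri(cs,uvs):
    A=np.zeros((3,3));b=np.zeros(3)
    for c,u in zip(cs,uvs):
        o,d=ray(c,u); d/=np.linalg.norm(d); M=np.eye(3)-np.outer(d,d); A+=M;b+=M@o
    return np.linalg.solve(A,b)
def shot(n,f):
    im=manip.get_image(n); cv2.imwrite(f'pics/{f}.png',im[:,:,::-1]); return im
E
python3 - <<'E'
from h import *
np.set_printoptions(precision=4,suppress=True)
s=manip.get_state(); print(s['clock'],s['position'],s['ee_rot'],s['contact_force'],manip.tips_ahead)
for n in('scene','side'):
    shot(n,n+'0'); c=cam(n); print(n,'origin',-c[1].T@c[2])
    for t in('bin_lip','striker','tin','case','coinbox','stand'):
        for d in manip.find_in(t,n)[:2]: print(t,np.round(d['extent']),round(d['p'],2))
E
```

```text
0.0 [0.1536 0.5536 0.2554] [ 0.0005  0.7961  0.6052 -0.0008] [-0.1371 -0.0348 -0.0365] 0.025
scene origin [0.7983 0.3674 0.5792]
bin_lip [213. 206. 478. 439.] 0.86
striker [367. 292. 404. 317.] 0.81
tin [259. 149. 300. 217.] 0.76
tin [212. 210. 479. 439.] 0.62
case [308. 172. 342. 200.] 0.56
coinbox [162. 213. 261. 278.] 0.83
stand [215. 181. 640. 479.] 0.74
side origin [ 0.0479 -0.1284  0.5976]
bin_lip [140. 153. 329. 336.] 0.8
bin_lip [268. 269. 286. 276.] 0.38
striker [206. 258. 239. 279.] 0.55
tin [438. 252. 495. 334.] 0.59
case [459. 345. 504. 391.] 0.94
case [248. 225. 274. 248.] 0.52
coinbox [387. 199. 443. 282.] 0.88
coinbox [460. 348. 504. 392.] 0.53
stand [138. 154. 327. 337.] 0.39
```

View pics/scene0.png

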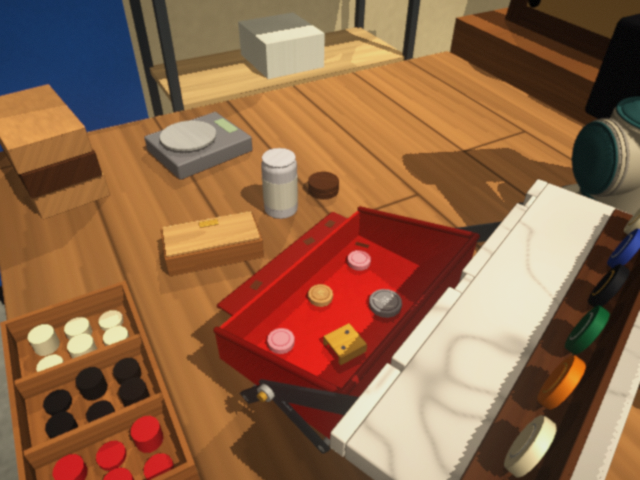

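View pics/side0.png

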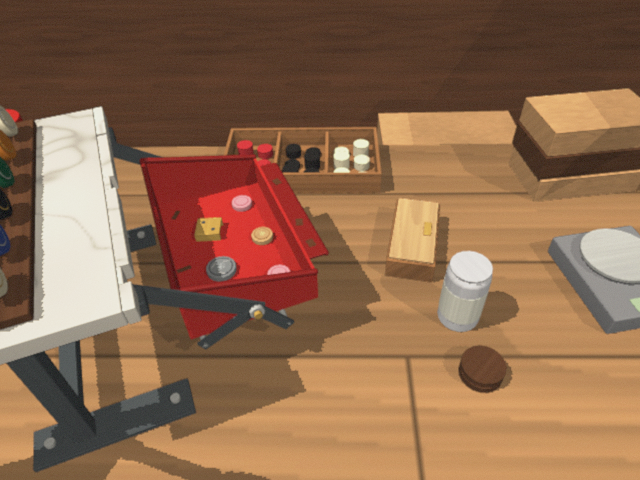

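```bash
python3 - <<'E'
from h import *
np.set_printoptions(precision=4,suppress=True)
S,D=cam('scene'),cam('side')
for n,a,b,z in [('lip outer A',(219,305),(272,167),.13),('lip outer B',(336,212),(327,250),.13),('striker top',(385.5,302),(221.5,267),.094),('puck',(320,293),(262,234),.094),('coin1',(281,339),(242,202),.094),('tin top',(279,157),(469,263),.11),('case top',(323,180),(483,362),.024),('box',(210,227),(417,225),.046)]:
    print(n,tri([S,D],[a,b]),onz(S,a,z),onz(D,b,z))
im=cv2.imread('pics/scene0.png')[190:450,200:490]; im2=cv2.imread('pics/side0.png')[140:340,130:340]
cv2.imwrite('pics/c.png',np.hstack([cv2.resize(im,(400,360),interpolation=2),cv2.resize(im2,(378,360),interpolation=2)]))
E
```

```text
lip outer A [ 0.7009 -0.0276  0.1263] [ 0.7032 -0.029   0.13  ] [ 0.6909 -0.026   0.13  ]
lip outer B [ 0.5019 -0.1135  0.1322] [ 0.5   -0.113  0.13 ] [ 0.5062 -0.1151  0.13  ]
striker top [0.5113 0.0314 0.0924] [0.5123 0.0324 0.094 ] [0.5097 0.031  0.094 ]
puck [ 0.5762 -0.0187  0.0937] [ 0.5767 -0.0194  0.094 ] [ 0.5751 -0.0182  0.094 ]
coin1 [0.6506 0.0213 0.0924] [0.6512 0.022  0.094 ] [0.6483 0.021  0.094 ]
tin top [ 0.498  -0.3022  0.1124] [ 0.4964 -0.3052  0.11  ] [ 0.5004 -0.3032  0.11  ]
case top [ 0.4034 -0.3184  0.0248] [ 0.4029 -0.3199  0.024 ] [ 0.4036 -0.3184  0.024 ]
box [ 0.6409 -0.258   0.05  ] [ 0.6398 -0.2637  0.046 ] [ 0.6444 -0.2584  0.046 ]
```

View pics/c.png

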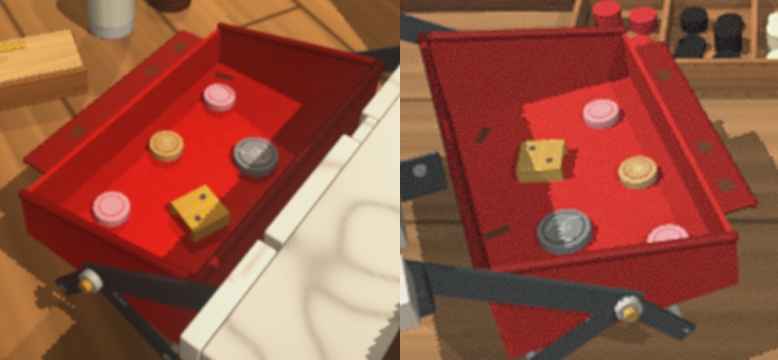

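Request:
send_rows(plan=[{"linear": [0,0,-0.022],"delta_rot": [0,0,6.4],"fingers": 0},{"linear": [0,0,-0.022],"delta_rot": [0,0,6.4],"fingers": 0},{"linear": [0,0,-0.022],"delta_rot": [0,0,6.4],"fingers": 0},{"linear": [0,0,-0.022],"delta_rot": [0,0,6.4],"fingers": 0},{"linear": [0,0,-0.022],"delta_rot": [0,0,6.4],"fingers": 0},{"linear": [0,0,-0.022],"delta_rot": [0,0,6.4],"fingers": 0},{"linear": [0,0,-0.022],"delta_rot": [0,0,6.4],"fingers": 0},{"linear": [0,0,-0.022],"delta_rot": [0,0,6.4],"fingers": 0}])

```text
clock: 1.37
position: [0.1528, 0.5516, 0.4333]
ee_rot: [0.006, 0.983, 0.181, -0.004]
contact_force: [0.3, 0.0, 0.2]
width: -0.0001
```

```bash
cat >> h.py <<'E'
from scipy.spatial.transform import Rotation as Ro
def st():
    s=manip.get_state(); p=np.array(s['position']); q=np.array(s['ee_rot']); R=Ro.from_quat(q[[1,2,3,0]]).as_matrix(); return s,p,R
def to(tgt,Rt=None):
    s,p,R=st(); print('t',round(s['clock'],2),'p',p,'w',round(s['width'],4),'F',np.array(s['contact_force']),'q',np.array(s['qpos']),'tips',manip.tips_ahead)
    print('R',R.tolist()); print('tool shift',R.T@(np.array(tgt)-p))
    if Rt is not None: print('rotvec',Ro.from_matrix(R.T@Rt).as_rotvec(degrees=True))
np.set_printoptions(precision=4,suppress=True)
b=np.array([-.396,.918,0]); l=np.array([.918,.396,0])
piv=np.array([.5579,.0305,.110])
E
python3 - <<'E'
from h import *
lip=piv-b*.100
to([lip[0],lip[1],.40],np.c_[l,-np.cross(l,[0,0,1.])*-1*-1,[0,0,-1]])
s,p,R=st(); print(R)
E
```

```text
t 1.37 p [0.1528 0.5516 0.4333] w -0.0001 F [0.3334 0.0215 0.2247] q [1.179  0.2381 1.1338 0.     1.7847 0.8144] tips 0.025
R [[0.9342678348627573, 0.35652623743621453, -0.005714434392974766], [0.3564242569150918, -0.9342220539139343, -0.013816767471252414], [-0.010264590755618017, 0.010871798397963093, -0.999888214840146]]
tool shift [0.1973 0.7308 0.0392]Traceback (most recent call last):
  File "<stdin>", line 3, in <module>
  File "h.py", line 25, in to
    if Rt is not None: print('rotvec',Ro.from_matrix(R.T@Rt).as_rotvec(degrees=True))
                                      ~~~~~~~~~~~~~~^^^^^^^^
  File "scipy/spatial/transform/_rotation.pyx", line 1143, in scipy.spatial.transform._rotation.Rotation.from_matrix
ValueError: Non-positive determinant (left-handed or null coordinate frame) in rotation matrix 0: [[ 0.9988 -0.0428  0.0103]
 [-0.0427 -0.9988 -0.0109]
 [-0.0107 -0.0104  0.9999]].
```

Request:
send_rows(plan=[{"linear": [0.01,0.034,0],"delta_rot": [0,0,0],"fingers": 0},{"linear": [0.01,0.034,0],"delta_rot": [0,0,0],"fingers": 0},{"linear": [0.01,0.034,0],"delta_rot": [0,0,0],"fingers": 0},{"linear": [0.01,0.034,0],"delta_rot": [0,0,0],"fingers": 0},{"linear": [0.01,0.034,0],"delta_rot": [0,0,0],"fingers": 0},{"linear": [0.01,0.034,0],"delta_rot": [0,0,0],"fingers": 0},{"linear": [0.01,0.034,0],"delta_rot": [0,0,0],"fingers": 0},{"linear": [0.01,0.034,0],"delta_rot": [0,0,0],"fingers": 0},{"linear": [0.01,0.034,0],"delta_rot": [0,0,0],"fingers": 0},{"linear": [0.01,0.034,0],"delta_rot": [0,0,0],"fingers": 0},{"linear": [0.01,0.034,0],"delta_rot": [0,0,0],"fingers": 0},{"linear": [0.01,0.034,0],"delta_rot": [0,0,0],"fingers": 0}])

```text
clock: 2.37
position: [0.4166, 0.2067, 0.4406]
ee_rot: [-0.002, 0.982, 0.187, 0.002]
contact_force: [0.5, 0.3, -0.1]
width: -0.0001
```

```bash
python3 - <<'E'
from h import *
lip=piv-b*.100
to([lip[0],lip[1],.40],np.c_[l,-b,[0,0,-1]])
E
```

```text
t 2.37 p [0.4166 0.2067 0.4406] w -0.0001 F [ 0.4509  0.2953 -0.0657] q [ 0.3087  0.0525  1.3419  0.0029  1.7428 -0.0661] tips 0.025
R [[0.9303896976369677, 0.36655689469550146, 0.0033246777562606846], [0.3665431912192674, -0.9303920354930193, 0.004092586217994123], [0.004593419400347276, -0.0025890620593572687, -0.9999860985313072]]
tool shift [0.0699 0.3158 0.0401]
rotvec [-0.1441 -0.2655 -1.8309]
```

Request:
send_rows(plan=[{"linear": [0.007,0.032,0],"delta_rot": [0,0,-0.2],"fingers": 0},{"linear": [0.007,0.032,0],"delta_rot": [0,0,-0.2],"fingers": 0},{"linear": [0.007,0.032,0],"delta_rot": [0,0,-0.2],"fingers": 0},{"linear": [0.007,0.032,0],"delta_rot": [0,0,-0.2],"fingers": 0},{"linear": [0.007,0.032,0],"delta_rot": [0,0,-0.2],"fingers": 0},{"linear": [0.007,0.032,0],"delta_rot": [0,0,-0.2],"fingers": 0},{"linear": [0.007,0.032,0],"delta_rot": [0,0,-0.2],"fingers": 0},{"linear": [0.007,0.032,0],"delta_rot": [0,0,-0.2],"fingers": 0},{"linear": [0.007,0.032,0],"delta_rot": [0,0,-0.2],"fingers": 0},{"linear": [0.007,0.032,0],"delta_rot": [0,0,0],"fingers": 0},{"linear": [0,0,0],"delta_rot": [0,0,0],"fingers": 0}])

```text
clock: 3.28
position: [0.6127, -0.0848, 0.4396]
ee_rot: [-0.001, 0.98, 0.198, 0.004]
contact_force: [-0.7, 0.8, -0.4]
width: -0.0
```

```bash
python3 - <<'E'
from h import *
lip=piv-b*.100
to([lip[0],lip[1],.19],np.c_[l,-b,[0,0,-1]])
im=shot('wrist','w1'); c=cam('wrist')
for k in(.085,.110): print(proj(c,[*(piv-b*k)[:2],.13]), proj(c,[*(piv-b*k-l*.11)[:2],.13]),proj(c,[*(piv-b*k+l*.11)[:2],.13]))
E
```

```text
t 3.28 p [ 0.6127 -0.0848  0.4396] w -0.0 F [-0.6919  0.7711 -0.4392] q [-0.2523  0.3046  1.0259  0.0045  1.8045 -0.6507] tips 0.025
R [[0.921256251386567, 0.3888846830606361, 0.007458053499367922], [0.3888765704543254, -0.921286284349494, 0.002568116271854141], [0.007869703479355273, 0.0005343690973658856, -0.999968890624511]]
tool shift [-0.0068 -0.0277  0.2495]
rotvec [ 0.0324 -0.4508 -0.4488]
[305.8105 163.0933] [217.9962 163.693 ] [393.3978 162.4951]
[306.0124 183.0389] [219.8718 183.6525] [391.9346 182.4268]
```

View pics/w1.png

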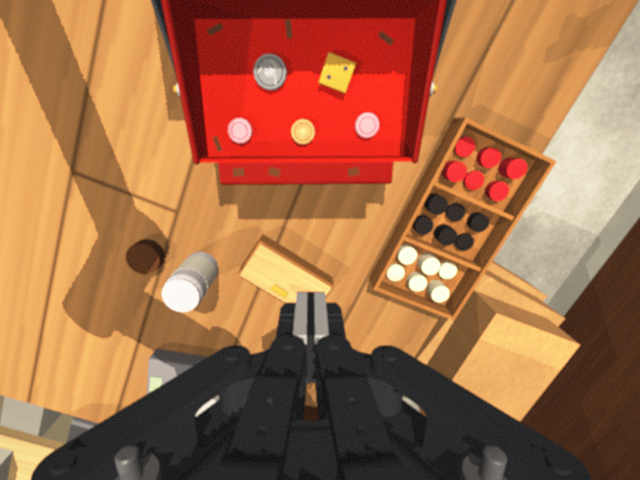

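Request:
send_rows(plan=[{"linear": [-0.001,-0.004,0.03],"delta_rot": [0,0,0],"fingers": 0},{"linear": [-0.001,-0.004,0.03],"delta_rot": [0,0,0],"fingers": 0},{"linear": [-0.001,-0.004,0.03],"delta_rot": [0,0,0],"fingers": 0},{"linear": [-0.001,-0.004,0.03],"delta_rot": [0,0,0],"fingers": 0},{"linear": [-0.001,-0.004,0.03],"delta_rot": [0,0,0],"fingers": 0},{"linear": [-0.001,-0.004,0.03],"delta_rot": [0,0,0],"fingers": 0},{"linear": [-0.001,-0.003,0.025],"delta_rot": [0,0,0],"fingers": 0},{"linear": [0,0,0.015],"delta_rot": [0,0,0],"fingers": 0},{"linear": [0,0,0],"delta_rot": [0,0,0],"fingers": 0}])

```text
clock: 4.08
position: [0.5917, -0.0512, 0.2157]
ee_rot: [-0.003, 0.98, 0.2, 0.007]
contact_force: [-0.4, -0.9, 0.6]
width: 0.0003
```

```bash
python3 - <<'E'
from h import *
lip=piv-b*.100
to([lip[0],lip[1],.156],np.c_[l,-b,[0,0,-1]])
E
```

```text
t 4.08 p [ 0.5917 -0.0512  0.2157] w 0.0003 F [-0.4172 -0.8515  0.6265] q [-0.2096  0.3227  1.5395  0.0111  1.2685 -0.6165] tips 0.025
R [[0.9195364515364871, 0.39279476627431154, 0.012844683071014378], [0.39271864981156035, -0.9196230250220109, 0.00809653873892385], [0.01499254434280176, -0.002400715908811567, -0.999884723444285]]
tool shift [0.0005 0.0117 0.0597]
rotvec [-0.136  -0.8593 -0.2065]
```

Request:
send_rows(plan=[{"linear": [0,0.004,0.012],"delta_rot": [0,-0.4,0],"fingers": 0},{"linear": [0,0.004,0.012],"delta_rot": [0,-0.4,0],"fingers": 0},{"linear": [0,0.003,0.012],"delta_rot": [0,0,0],"fingers": 0},{"linear": [0,0,0.01],"delta_rot": [0,0,0],"fingers": 0},{"linear": [0,0,0],"delta_rot": [0,0,0],"fingers": 0}])

```text
clock: 4.5
position: [0.5984, -0.0604, 0.1705]
ee_rot: [0.0, 0.979, 0.202, 0.003]
contact_force: [0.5, -0.3, -0.7]
width: -0.0
```

```bash
python3 - <<'E'
from h import *
lip=piv-b*.100
to([lip[0],lip[1],.156],np.c_[l,-b,[0,0,-1]])
E
```

```text
t 4.5 p [ 0.5984 -0.0604  0.1705] w -0.0 F [ 0.5025 -0.2824 -0.7042] q [-0.2174  0.3701  1.5849  0.0022  1.1812 -0.6244] tips 0.025
R [[0.9186528385609255, 0.3950257615678253, 0.0056222683779780565], [0.395027523564374, -0.918668900618211, 0.0008406328127366471], [0.00549707472682783, 0.0014487010345589852, -0.9999838415868331]]
tool shift [-0.0012  0.0004  0.0145]
rotvec [ 0.0832 -0.3149 -0.0662]
```

Request:
send_rows(plan=[{"linear": [0,0,0.006],"delta_rot": [0,0,0],"fingers": 0},{"linear": [0,0,0.006],"delta_rot": [0,0,0],"fingers": 0},{"linear": [0,0,0.006],"delta_rot": [0,0,0],"fingers": 0},{"linear": [0,0,0.006],"delta_rot": [0,0,0],"fingers": 0},{"linear": [0,0,0.006],"delta_rot": [0,0,0],"fingers": 0}])

```text
clock: 4.92
position: [0.6014, -0.0626, 0.1426]
ee_rot: [0.003, 0.979, 0.202, 0.006]
contact_force: [-2.2, -0.2, 4.9]
width: -0.0001
```

Request:
send_rows(plan=[{"linear": [0,0,0.006],"delta_rot": [0,0,0],"fingers": 0},{"linear": [0,0,0.006],"delta_rot": [0,0,0],"fingers": 0},{"linear": [0,0,0.005],"delta_rot": [0,0,0],"fingers": 0}])

```text
clock: 5.17
position: [0.6014, -0.0625, 0.1251]
ee_rot: [0.003, 0.979, 0.202, 0.006]
contact_force: [-1.8, 0.5, 5.6]
width: 0.0
```

```bash
python3 - <<'E'
from h import *
lip=piv-b*.100
to([lip[0],lip[1],.114],np.c_[l,-b,[0,0,-1]])
shot('side','s2')
E
```

```text
t 5.17 p [ 0.6014 -0.0625  0.1251] w 0.0 F [-1.813   0.5181  5.6104] q [-0.2184  0.4106  1.6446 -0.0005  1.0723 -0.6242] tips 0.025
R [[0.9186093899930164, 0.394931434825047, 0.013636363286742918], [0.39500937046482365, -0.9186704984321695, -0.0034803096662455843], [0.011152840967308406, 0.008583536416822609, -0.9999009636163668]]
tool shift [-0.0032 -0.0028  0.0111]
rotvec [ 0.4922 -0.6387 -0.0687]
```

View pics/s2.png

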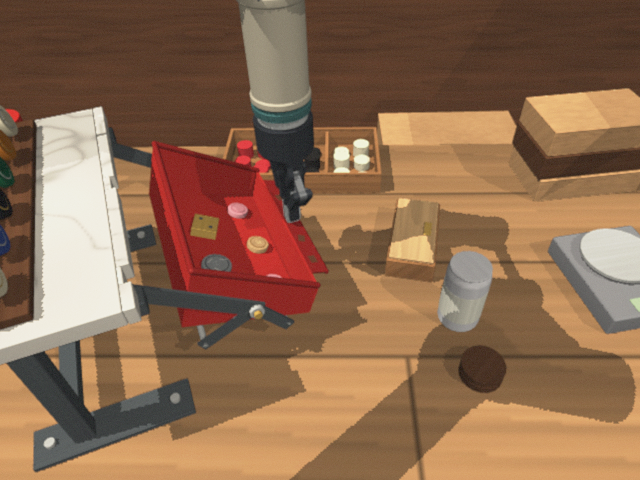

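Request:
send_rows(plan=[{"linear": [0,-0.001,0.006],"delta_rot": [0,0,0],"fingers": 0},{"linear": [0,0,0.004],"delta_rot": [0,0,0],"fingers": 0},{"linear": [0,0,0.002],"delta_rot": [0,0,0],"fingers": 0}])

```text
clock: 5.47
position: [0.6016, -0.0617, 0.1177]
ee_rot: [0.004, 0.979, 0.202, 0.007]
contact_force: [-5.5, -1.0, 14.0]
width: -0.0001
```

Request:
send_rows(plan=[{"linear": [0,0,0.002],"delta_rot": [0,0,0],"fingers": 0},{"linear": [0,0,0.002],"delta_rot": [0,0,0],"fingers": 0}])

```text
clock: 5.63
position: [0.6014, -0.0617, 0.1177]
ee_rot: [0.004, 0.979, 0.202, 0.008]
contact_force: [-4.8, -0.2, 14.5]
width: 0.0001
```

Request:
send_rows(plan=[{"linear": [0,0,0.005],"delta_rot": [0,0,0],"fingers": 0},{"linear": [0,0,0.005],"delta_rot": [0,0,0],"fingers": 0}])

```text
clock: 5.8
position: [0.6015, -0.0616, 0.1173]
ee_rot: [0.005, 0.979, 0.203, 0.01]
contact_force: [-11.8, 0.7, 35.3]
width: -0.0002
```

Request:
send_rows(plan=[{"linear": [0,0,-0.01],"delta_rot": [0,0,0],"fingers": 0},{"linear": [0,0,-0.02],"delta_rot": [0,0,0],"fingers": 0},{"linear": [0,0,-0.03],"delta_rot": [0,0,0],"fingers": 0},{"linear": [0,0,-0.03],"delta_rot": [0,0,0],"fingers": 0},{"linear": [0,0,-0.03],"delta_rot": [0,0,0],"fingers": 0},{"linear": [0,0,-0.03],"delta_rot": [0,0,0],"fingers": 0},{"linear": [0,0,-0.03],"delta_rot": [0,0,0],"fingers": 0},{"linear": [0,0,-0.02],"delta_rot": [0,0,0],"fingers": 0},{"linear": [0,0,0],"delta_rot": [0,0,0],"fingers": 0},{"linear": [0,0,0],"delta_rot": [0,0,0],"fingers": 0}])

```text
clock: 6.63
position: [0.5978, -0.057, 0.3221]
ee_rot: [0.002, 0.979, 0.203, 0.011]
contact_force: [-0.4, 0.1, -0.8]
width: -0.0001
```

```bash
python3 - <<'E'
from h import *
cs={};uv={}
for n in('scene','side','wrist'):
    shot(n,n+'3'); cs[n]=cam(n)
    m=manip.masks_of('striker',n)
    for d in m[:2]:
        ys,xs=np.nonzero(d['pixels']); print(n,round(d['p'],2),np.round(d['extent']),xs.mean(),ys.mean(),len(xs))
def tl(x,y,z,t=.4): # bin coords rel pivot
    return piv+b*(x*np.cos(t)-z*np.sin(t))+l*y+np.array([0,0,x*np.sin(t)+z*np.cos(t)])
P=tl(.019,-.0424,-.016)
print(P)
for n in cs: print(n,'pred top',proj(cs[n],P),'lip outer',proj(cs[n],tl(-.110,.11,.02)),proj(cs[n],tl(-.110,-.11,.02)))
a=cv2.imread('pics/wrist3.png'); 
s=cv2.imread('pics/scene3.png')[180:450,190:500]; d=cv2.imread('pics/side3.png')[130:340,120:340]
cv2.imwrite('pics/c3.png',np.vstack([np.hstack([cv2.resize(s,(400,348)),cv2.resize(d,(364,348))])]))
to([P[0],P[1],P[2]+.1])
E
```

```text
scene 0.69 [314. 300. 340. 320.] 326.59158415841586 309.40346534653463 404
side 0.81 [202. 253. 232. 269.] 215.4909090909091 260.6090909090909 330
side 0.69 [242. 236. 268. 258.] 254.6705882352941 246.54901960784315 255
wrist 0.73 [233.  53. 281. 106.] 259.01541850220264 78.75936123348018 1816
[0.5096 0.0355 0.1027]
scene pred top [389.4383 298.1646] lip outer [225.0408 331.1267] [334.836  236.0257]
side pred top [217.1233 262.7943] lip outer [275.2251 184.8036] [326.1698 275.8906]
wrist pred top [260.1218  82.748 ] lip outer [407.2376 218.2189] [205.5792 218.6956]
t 6.93 p [ 0.5968 -0.0571  0.3204] w 0.0 F [0.0172 0.0981 0.6647] q [-0.2138  0.277   1.347   0.0043  1.5004 -0.6228] tips 0.025
R [[0.9174734216828548, 0.3974037227812787, 0.017686198719205102], [0.3974575137992517, -0.9176204344059606, 0.0005129182526455757], [0.01643305297479095, 0.006558923707196442, -0.9998434553917583]]
tool shift [-0.0452 -0.1204  0.1162]
```

View pics/c3.png

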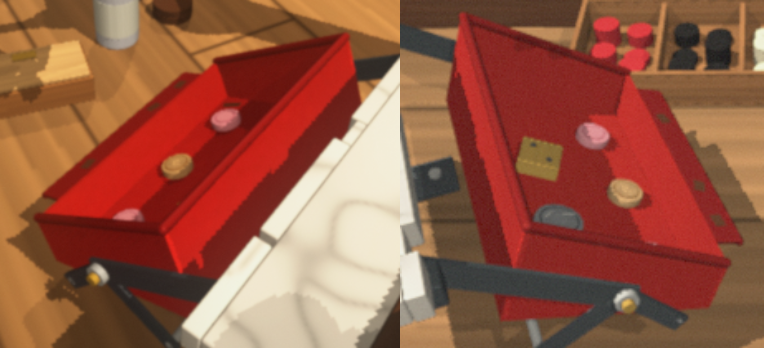

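View pics/wrist3.png

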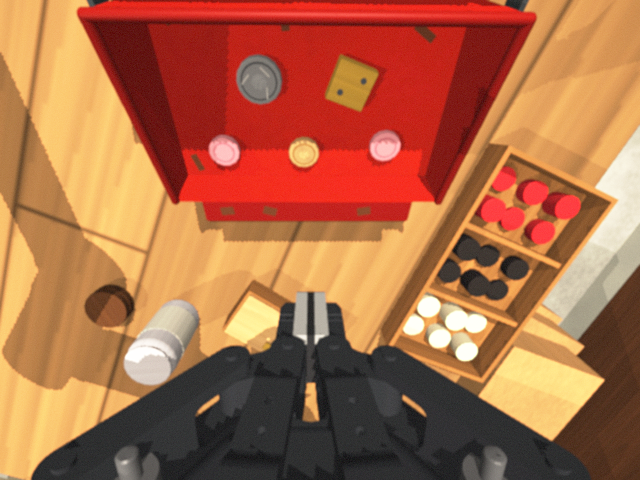

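```bash
python3 - <<'E'
from h import *
c=cam('wrist'); t=.4
n=-b*np.sin(t)+np.array([0,0,np.cos(t)]); ex=b*np.cos(t)+np.array([0,0,np.sin(t)])
for z,uv in((-.016,(259.5,79)),(-.0205,(259.5,79))):
    q=piv+n*z; o,d=ray(c,uv); X=o+d*(n@(q-o))/(n@d); print(X,'bin x',(X-q)@ex,'y',(X-q)@l)
C=-c[1].T@c[2]; print('cam',C)
# outline fit: project top & bottom circles
m=manip.masks_of('striker','wrist')[0]['pixels']; ys,xs=np.nonzero(m)
from scipy.optimize import minimize
def hull(x,y):
    pts=[]
    for z in(-.025,-.016):
        for a in np.linspace(0,2*np.pi,40): pts.append(proj(c,piv+ex*(x+.0205*np.cos(a))+l*(y+.0205*np.sin(a))+n*z))
    im=np.zeros((480,640),np.uint8); cv2.fillConvexPoly(im,cv2.convexHull(np.array(pts,np.float32)).astype(np.int32),1); return im>0
best=max(((hull(x,y)&m).sum()/(hull(x,y)|m).sum(),x,y) for x in np.arange(.012,.032,.001) for y in np.arange(-.05,-.034,.001))
print(best); x,y=best[1:]
P=piv+ex*x+l*y+n*-.016; print(P)
# target: lean the tool 22 deg: tool z = -n
a=np.radians(22); tz=b*np.sin(a)-np.array([0,0,np.cos(a)]); Rt=np.c_[l,np.cross(tz,l),tz]
T=P+[0,0,.021]-tz*.025; print('TCP',T); to(T,Rt); 
T2=T-tz*.10; s,p,R=st(); print('hover',T2,R.T@(T2-p))
E
```

```text
[0.5083 0.038  0.1039] bin x 0.022090558149545577 y -0.04255207983192806
[0.5076 0.0383 0.0992] bin x 0.020735368966281906 y -0.04312025879807316
cam [0.5598 0.0211 0.4374]
(np.float64(0.956292785676672), np.float64(0.020000000000000007), np.float64(-0.043))
[0.5087 0.0361 0.1031]
TCP [0.5124 0.0275 0.1472]
t 6.98 p [ 0.5969 -0.0571  0.3206] w -0.0001 F [ 0.1425 -0.0292  0.5872] q [-0.2138  0.2769  1.3465  0.0043  1.5006 -0.6227] tips 0.025
R [[0.9175120406709777, 0.3972957496904289, 0.018103659897884206], [0.39735361429559557, -0.9176654708729867, 0.0004344809396303641], [0.01678572101535296, 0.006794913198849623, -0.9998360209177378]]
tool shift [-0.0469 -0.1124  0.1718]
rotvec [22.3836 -0.9353  0.2628]
hover [ 0.5272 -0.0069  0.2399] [-0.0454 -0.0744  0.0794]
```

Request:
send_rows(plan=[{"linear": [-0.01,-0.01,0],"delta_rot": [4.5,-0.2,0],"fingers": 0},{"linear": [-0.01,-0.01,0],"delta_rot": [4.5,-0.2,0],"fingers": 0},{"linear": [-0.01,-0.01,0],"delta_rot": [4.5,-0.2,0],"fingers": 0},{"linear": [-0.01,-0.01,0],"delta_rot": [4.5,-0.2,0],"fingers": 0},{"linear": [0,0,0],"delta_rot": [4,0,0],"fingers": 0},{"linear": [0,0,0],"delta_rot": [0,0,0],"fingers": 0}])

```text
clock: 7.48
position: [0.5414, -0.034, 0.3217]
ee_rot: [-0.193, 0.959, 0.202, -0.041]
contact_force: [0.9, -1.5, -0.7]
width: -0.0
```

```bash
cat >>h.py <<'E'
def point(P=np.array([.5087,.0363,.103]),back=0.,h=.021):
    a=np.radians(22); tz=b*np.sin(a)-np.array([0,0,np.cos(a)]); Rt=np.c_[l,np.cross(tz,l),tz]
    to(P+[0,0,h]-tz*(.025+back),Rt)
    s,p,R=st(); print('tip-P',p+R[:,2]*.025-P)
E
python3 -c "
from h import *
point(back=.08)"
```

```text
t 7.48 p [ 0.5414 -0.034   0.3217] w -0.0 F [ 0.8849 -1.5221 -0.7131] q [-0.3672  0.3182  1.348   0.2833  1.7565 -0.7685] tips 0.025
R [[0.9153344867365186, 0.37090286966971386, -0.15682422855402642], [0.40269358099798047, -0.8438538362158091, 0.354610466465509], [-0.0008106872499269169, -0.3877392994972707, -0.921768722842964]]
tool shift [-0.0019  0.0037  0.1073]
rotvec [-0.8183  0.2002  0.3638]
tip-P [ 0.0288 -0.0614  0.1957]
```

Request:
send_rows(plan=[{"linear": [0,0.001,0.02],"delta_rot": [-0.2,0,0.1],"fingers": 0},{"linear": [0,0.001,0.02],"delta_rot": [-0.2,0,0.1],"fingers": 0},{"linear": [0,0.001,0.02],"delta_rot": [-0.2,0,0.1],"fingers": 0},{"linear": [0,0,0.02],"delta_rot": [0,0,0],"fingers": 0},{"linear": [0,0,0.015],"delta_rot": [0,0,0],"fingers": 0},{"linear": [0,0,0],"delta_rot": [0,0,0],"fingers": 0}])

```text
clock: 7.98
position: [0.5286, -0.0042, 0.2271]
ee_rot: [-0.183, 0.962, 0.198, -0.039]
contact_force: [-0.5, 0.6, -0.7]
width: -0.0001
```

```bash
python3 -c "
from h import *
point()
shot('wrist','w4')
c=cam('wrist'); print(proj(c,[.5087,.0363,.103]))
m=manip.find_in('striker','wrist'); print(m)"
```

```text
t 7.98 p [ 0.5286 -0.0042  0.2271] w -0.0001 F [-0.5422  0.6296 -0.7113] q [-0.3198  0.3332  1.5559  0.2772  1.5144 -0.7783] tips 0.025
R [[0.9184117462470001, 0.36668813031426206, -0.1485250128502507], [0.39561183498985597, -0.8543720918610331, 0.3369563839207706], [-0.0033377195051934594, -0.368222953841329, -0.9297315289334183]]
tool shift [-0.002  -0.0038  0.0875]
rotvec [ 0.3892  0.1665 -0.0987]
tip-P [ 0.0162 -0.0321  0.1009]
[308.3927 242.3926]
[{'extent': [279.4, 215.6, 336.8, 267.4], 'p': 0.88}]
```

View pics/w4.png

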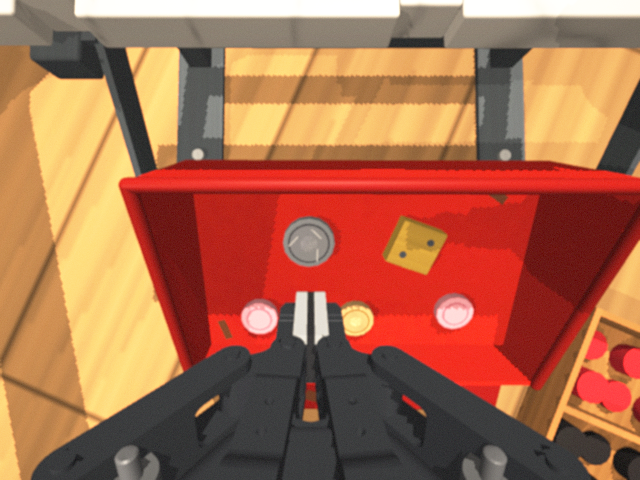

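Request:
send_rows(plan=[{"linear": [-0.0005,-0.001,0.015],"delta_rot": [0,0,0],"fingers": 0},{"linear": [-0.0005,-0.001,0.015],"delta_rot": [0,0,0],"fingers": 0},{"linear": [-0.0005,-0.001,0.015],"delta_rot": [0,0,0],"fingers": 0},{"linear": [-0.0005,-0.001,0.012],"delta_rot": [0,0,0],"fingers": 0},{"linear": [0,0,0.008],"delta_rot": [0,0,0],"fingers": 0},{"linear": [0,0,0],"delta_rot": [0,0,0],"fingers": 0},{"linear": [0,0,0],"delta_rot": [0,0,0],"fingers": 0}])

```text
clock: 8.67
position: [0.5261, 0.0165, 0.1764]
ee_rot: [-0.176, 0.964, 0.2, -0.028]
contact_force: [0.1, 1.1, -0.0]
width: 0.0001
```

```bash
python3 -c "
from h import *
point()"
```

```text
t 8.67 p [0.5261 0.0165 0.1764] w 0.0001 F [ 0.1144  1.1452 -0.0472] q [-0.2858  0.3507  1.6593  0.2893  1.3623 -0.7881] tips 0.025
R [[0.9185641727479171, 0.375304682241479, -0.12404134807215458], [0.39493256186610076, -0.8584139332906152, 0.32734353622824747], [0.016374740358656013, -0.3496740119313387, -0.9367283241463497]]
tool shift [-0.0086 -0.0045  0.0328]
rotvec [ 1.5257 -0.8996  0.2755]
tip-P [ 0.0143 -0.0116  0.05  ]
```

Request:
send_rows(plan=[{"linear": [-0.003,-0.0015,0.008],"delta_rot": [0.5,-0.3,0.1],"fingers": 0},{"linear": [-0.003,-0.0015,0.008],"delta_rot": [0.5,-0.3,0.1],"fingers": 0},{"linear": [-0.003,-0.0015,0.006],"delta_rot": [0.5,-0.3,0],"fingers": 0},{"linear": [0,0,0],"delta_rot": [0,0,0],"fingers": 0}])

```text
clock: 9.0
position: [0.5145, 0.0234, 0.1582]
ee_rot: [-0.186, 0.961, 0.199, -0.037]
contact_force: [-1.1, -0.2, -0.1]
width: 0.0002
```

```bash
python3 -c "
from h import *
point()"
```

```text
t 9.0 p [0.5145 0.0234 0.1582] w 0.0002 F [-1.0574 -0.2073 -0.1035] q [-0.2855  0.3642  1.698   0.301   1.3385 -0.8024] tips 0.025
R [[0.9178690753915547, 0.36953621325971453, -0.14477343516516844], [0.3968673841419533, -0.8513217228161029, 0.34314370701754965], [0.0035552558523496702, -0.3724168515938739, -0.9280587528840677]]
tool shift [-0.0002 -0.0004  0.012 ]
rotvec [ 0.1304 -0.1708  0.1212]
tip-P [ 0.0022 -0.0043  0.032 ]
```

Request:
send_rows(plan=[{"linear": [0,0,0.006],"delta_rot": [0,0,0],"fingers": 0},{"linear": [0,0,0.005],"delta_rot": [0,0,0],"fingers": 0},{"linear": [0,0,0],"delta_rot": [0,0,0],"fingers": 0}])

```text
clock: 9.25
position: [0.5127, 0.0273, 0.1468]
ee_rot: [-0.186, 0.961, 0.199, -0.037]
contact_force: [0.8, 0.2, 1.2]
width: -0.0001
```

```bash
python3 -c "
from h import *
point()
shot('side','s5');shot('wrist','w5'); a=cv2.imread('pics/w5.png'); d=cv2.imread('pics/s5.png')
cv2.imwrite('pics/c5.png',np.hstack([cv2.resize(a,(480,360)),cv2.resize(d[80:350,100:340],(320,360))]))
c=cam('wrist');P=np.array([.5087,.0363,.103]); print(proj(c,P)); print([(x['extent'],x['p']) for x in manip.find_in('striker','wrist')])"
```

```text
t 9.25 p [0.5127 0.0273 0.1468] w -0.0001 F [0.7867 0.2164 1.192 ] q [-0.2799  0.3725  1.718   0.3048  1.3104 -0.8057] tips 0.025
R [[0.9181053215962401, 0.3688697672502767, -0.14497487115148994], [0.3963231640642125, -0.8514501793559209, 0.34345384216936825], [0.0032508587781904935, -0.37278369986293214, -0.9279125740250035]]
tool shift [-0.0001 -0.0006 -0.0002]
rotvec [ 0.1079 -0.1673  0.0832]
tip-P [ 0.0003 -0.0004  0.0206]
[311.1256 302.4609]
[([272.4, 269.7, 349.2, 317.0], 0.73), ([416.5, 269.1, 509.3, 346.9], 0.55)]
```

View pics/c5.png

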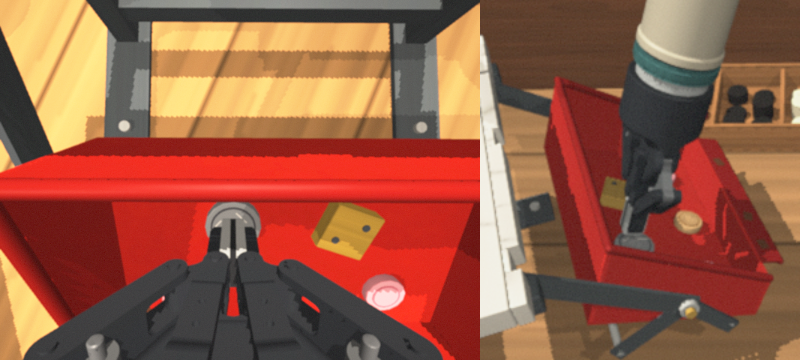

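```bash
python3 -c "
from h import *
P=np.array([.5087,.0363,.103])
for i in range(54):
    manip.get_image('scene')
    if i%9==0: s,p,R=st(); print(round(s['clock'],2),p+R[:,2]*.025-P,s['contact_force'])
point()
c=cam('side'); shot('wrist','w6'); print([np.round(x['extent']) for x in manip.find_in('striker','wrist')])
print(manip.sign_off())"
```

```text
9.45 [ 0.0012 -0.0008  0.0216] [-0.5119  0.6423  0.6495]
9.9 [ 0.0011 -0.0008  0.0215] [ 0.0166  0.4412 -0.3859]
10.35 [ 0.001  -0.0008  0.0214] [ 0.5602  0.8827 -0.2095]
10.8 [ 0.001  -0.0008  0.0215] [-0.5033  0.0832  0.5284]
11.25 [ 0.001  -0.0008  0.0215] [-0.1716  0.1527  0.5138]
11.7 [ 0.001  -0.0008  0.0215] [-0.0829  0.865  -0.0382]
t 12.1 p [0.5133 0.027  0.1477] w -0.0005 F [-0.2216  0.7014  0.5951] q [-0.2802  0.3716  1.7163  0.3047  1.3113 -0.8056] tips 0.025
R [[0.918133762414797, 0.36938873425806357, -0.14346552658138878], [0.39624477682926257, -0.8516607242986193, 0.3430219927682179], [0.0045245054511422605, -0.37178753837424017, -0.9283068216705325]]
tool shift [-0.0005 -0.0008  0.0009]
rotvec [ 0.1693 -0.2368  0.1059]
tip-P [ 0.001  -0.0008  0.0215]
[array([270., 270., 349., 314.])]
the job is handed in; nothing more can be done
None
```

The bin is tipped fully forward, and the arm finished still pointing at the grey striker; the job is handed in at about 12 s.

- **Tipping:** I pushed the front lip down with the closed fingertips until it stopped moving while the force rose to 35 N. Afterwards a wrist-camera picture showed the lip's corners within about 1 px of where a full 0.40 rad tilt would put them.
- **Pointing:** The tool leaned about 22° forward to clear the bin's back wall. It held for about 2.7 s with the fingertips 21.5 mm above the striker's top and about 1.3 mm off its middle. Force readings stayed at noise level, about 1 N, so nothing was touched.
- **Disagreements:** The striker finder gave some false hits on other things: one in the scene view and a second in the side view after tipping, and one in a wrist view while pointing. I placed the striker from the wrist view instead. The prediction carried over from the level bin differed from that by only about 1 mm.
- **Not checked:** I did not measure the tin, case and coin box again at the end. No move went near them, and they looked unmoved in the pictures.

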